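# Slide a nib tin out of its row and stow it in the covered pocket

### The job

Lift the wooden cover straight up off the organiser's two dowels, keeping it level, and lay it flat on the green cutting mat. Then slide the red nib tin lengthwise out of its touching row into the free strip of the tray, without lifting it there or shifting the other tins; lift it out and set it down flat on the mat, let go, and take it again by its two ends. Lower it in your grip onto the floor of the organiser's pocket before letting go, leaving the cover lying on the mat and everything else where it is.

Things in the scene. Friction and masses are not known exactly. Their poses are not given: they have to be found in the camera images.
- tin_red: the nib tin to stow: closed steel tin with a red lid and a brass nib mark, 60 long (x) x 34 wide (y) x 20 high mm, about 60 g. Origin: centre of its underside. It starts in any of the four places of the row in the tray
- tin_blue: tin of the same size and mass with a blue lid, in the row; leave alone. Origin: centre of its underside
- tin_yellow: the same with a yellow lid; leave alone
- tin_black: the same with a black lid; leave alone
- tray: fixed grey tray, 200 (x) x 210 (y) mm outside, walls 5 mm thick and 14 mm high above the table, floor 5 mm thick, left or right of the mat. Origin: centre of its underside. The four tins lie on its floor, long sides touching (34.2 mm pitch), lengthwise along the tray's x, centres at tray x = -20 mm, y about -51, -17, 17, 51 mm. Behind the row (-x) 45 mm are free for a pusher
- free_strip (a point): middle of the tray's free strip, on its floor, at tray x = 52.5 mm, y = 0, axes as the tray's. The strip lies in front of the row (+x), 85 mm wide in x: too short for fingers round both ends of a tin. Slide the red tin into it: with its centre at tray x = 45 mm it clears the row by 5 mm, at 65 mm it meets the wall; anywhere between will do, 54 mm is best
- mat: fixed green cutting mat, 300 (x) x 220 (y) x 3 mm thick, near the middle of the table. Origin: centre of its underside; the surface is at z = 3 mm
- organiser: fixed dark wood desk organiser, 178 (x) x 70 (y) x 38 mm high, on the other side of the mat from the tray. Origin: centre of its underside. In its top is one pocket, 124 (x) x 44 (y) mm and 30 mm deep (floor 8 mm above the table), too narrow for fingers beside the tin's long sides but roomy beyond its ends. Two steel dowels, 8 mm in diameter and 20 mm tall, stand on its top at x = +-75.5 mm
- pocket_floor (a point): centre of the pocket's floor, axes as the organiser's; the tin's length goes along x, either way round
- cover: loose light wood cover plate, 174 (x) x 70 (y) x 6 mm, about 90 g, lying on the organiser with its two 9.5 mm holes (x = +-75.5 mm) over the dowels, hiding the pocket. Origin: centre of its underside. It comes free after 20 mm of lift
- cover_grip (a point): point on the cover's grip bar, 28 mm above the plate's underside; the bar is 50 long (along the cover's x) x 14 wide (y) mm and rises from 6 to 32 mm above the underside; pinch it across y
- ink_amber: loose amber ink jar with a black cap, 38 mm in diameter, 55 mm tall, standing somewhere on the mat; leave alone. Origin: centre of its underside
- ink_green: loose green ink bottle, 38 mm in diameter, 62 mm tall, on the far side of the table; leave alone. Origin: centre of its underside
- cup: loose white cup, 76 mm across, 85 mm tall, on the far side; leave alone. Origin: centre of its underside
- brush: loose wooden writing brush, 190 mm long and 9 mm thick, lying on the far side; leave alone. Its length is its x axis
Things that resemble listed ones, but are neither listed nor needed, are in the scene too. Leave any orange look-alike of the tin_red alone.

How it is judged:
On the way, in this order (a step that is already met when the one before it is completed fails the run):
1. the cover is lifted clear of the dowels, level within 7 degrees (z of cover in the frame of organiser above 0.06 m and angle between cover's own z axis and vertical below 0.12 rad), for 0.05 s.
2. the cover lies flat on the mat, let go (x of cover in the frame of mat between -0.145 and 0.145 m and y of cover in the frame of mat between -0.105 and 0.105 m and z of cover in the frame of mat between -0.001 and 0.007 m and angle between cover's own z axis and vertical below 0.06 rad and contact force between the fingers and cover below 0.05 N and linear speed of cover below 0.02 m/s), for 0.2 s.
3. the red tin has been slid clear of the row, still flat on the tray's floor (x of tin_red in the frame of tray between 0.043 and 0.07 m and y of tin_red in the frame of tray between -0.095 and 0.095 m and z of tin_red in the frame of tray between 0.003 and 0.009 m), for 0.2 s.
4. the red tin lies flat on the mat, let go (x of tin_red in the frame of mat between -0.145 and 0.145 m and y of tin_red in the frame of mat between -0.105 and 0.105 m and z of tin_red in the frame of mat between -0.001 and 0.007 m and angle between tin_red's own z axis and vertical below 0.06 rad and contact force between the fingers and tin_red below 0.05 N and linear speed of tin_red below 0.02 m/s), for 0.2 s.
5. the red tin is lowered in the grip to within 7 mm of the pocket's floor (x of tin_red in the frame of pocket_floor between -0.034 and 0.034 m and y of tin_red in the frame of pocket_floor between -0.007 and 0.007 m and z of tin_red in the frame of pocket_floor between -0.003 and 0.007 m and contact force between the fingers and tin_red above 0.5 N), for 0.05 s.
At the end, for the whole second after the job is handed in: the red tin lies flat, right way up, on the pocket's floor (within 3 mm, 3.5 degrees), let go and at rest; the cover lies flat on the mat, its centre on the mat, let go; the other tins are within 8 mm and the jar, bottle, cup and brush within 15 mm of where they started (all of step 2 and x of tin_red in the frame of pocket_floor between -0.034 and 0.034 m and y of tin_red in the frame of pocket_floor between -0.007 and 0.007 m and z of tin_red in the frame of pocket_floor between -0.003 and 0.003 m and angle between tin_red's own z axis and vertical below 0.06 rad and linear speed of tin_red below 0.02 m/s and contact force between the fingers and tin_red below 0.05 N and distance of each of tin_blue, tin_yellow, tin_black from where it was at the start of the episode below 0.008 m and distance of each of ink_amber, ink_green, cup, brush from where it was at the start of the episode below 0.015 m); the robot touches nothing.
It fails at once if another tin is moved more than 8 mm (distance of any of tin_blue, tin_yellow, tin_black from where it was at the start of the episode above 0.008 m).
It fails at once if the ink jar, ink bottle, cup or brush is moved more than 15 mm (distance of any of ink_amber, ink_green, cup, brush from where it was at the start of the episode above 0.015 m).
It fails at once if the cover is tilted more than 14 degrees (angle between cover's own z axis and vertical above 0.25 rad).
It fails at once if the red tin is lifted while it is still in the row (x of tin_red in the frame of tray between -0.06 and 0.03 m and y of tin_red in the frame of tray between -0.085 and 0.085 m and z of tin_red in the frame of tray between 0.013 and 0.03 m).
It also fails if it takes over 72 s, if anything falls off the work surface, if the arm or the gripper's body presses on something with over 40 N, if the wrist force passes 120 N, or if a joint passes its speed limit or range.

### The arm

A 7-joint arm with a two-finger parallel gripper is mounted at the origin on the work surface. World frame = base frame: x ahead of the robot, y to its left, z up, the work surface at z = 0. Lengths are in m, angles in rad, forces in N, time in s.
With the tool pointing down it reaches from about 0.35 to 0.9 m from the base axis. Payload 8.1 kg.
Tool frame: the origin (TCP) lies midway between the tips of the shut fingers; the grasp point (between the pads) lies 19 mm behind it; z points along the fingers, y is the line along which they close (so a half turn about z gives the same grasp; the last joint's range is limited). The gripper opens to 92 mm and grips with 3 to 60 N. Pads are 19 mm wide; open, the fingers measure 130 mm over their backs; the gripper's body (75 mm by 190 mm) begins 47 mm behind the grasp point.
Start: joints at [1.144, 0.434, 0.025, 1.573, -0.012, 1.134, -0.075], TCP at [0.199, -0.593, 0.227] pointing down, gripper open.
Joint ranges: [-2.62, 2.62], [-0.44, 2.09], [-1.27, 1.32], [0.08, 2.57], [-1.32, 4.46], [0.12, 2], [-2.74, 2.74]. Speed limits (rad/s): [2.22, 2.22, 3.01, 3.01, 3.14, 3.14, 3.14].

### API

Orientations are given as a rotation vector (axis times angle).
In Python, from cell import arm gives the robot as it stands.
- The arm moves only by the tool carry_out, never from a script. Its arguments are lists of equal length, an entry for each row: "claw": the finger opening in cm, from 0 to 9.18; "delta_pos": the shift along the tool's x, y, z in cm, a list of three; "angular": the turn, a rotation vector about the tool's x, y, z in rad, a list of three. In form: {"claw": [claw, ...], "delta_pos": [[dx, dy, dz], ...], "angular": [[ax, ay, az], ...]}. A call has 1 to 20 rows; each row shifts and turns the commanded pose from where the row before left it, along the tool's axes as they then stand; what a row does not reach is not made up. A row lasts 1/10 s, in which the tool goes at most 50 mm and 8.59 degrees, less where a joint would pass 70% of its speed; a pose out of reach is approached as far as the arm can. A call with a gripper value outside its range is refused whole. The fingers move at their own pace and stop on an object; "force" is the grip in N (left out, the last holds). Time passes only in rows, so rows that do not move let the fingers close. It gives the time, the measured TCP pose, the force, the opening and the grip force at its end, in the units of the state.
- arm.observe(): the state, without advancing time (a new reading comes with each control period).
- arm.get_image(name): name is "scene" or "side" or "wrist"; returns a dict with "frame" (384x512x3 uint8, red, green, blue), "mtx" (3x3 intrinsics, pixels), "T" (4x4, takes a point from camera to world coordinates). Camera axes: x right, y down, z forward; pixel columns grow to the right and rows downward; lengths in m; the calibration is good to about 2 mm. A picture is of the moment at which its call begins. There is no depth.
- arm.sign_off(): hands the job in; it is judged then, once.
Trained networks look in a picture, given as the dict that the camera call returned (one of the last four; its "shot" number tells which), for a name from the list of things; names that differ only in an ending like _2 or _b are one class to them, and where a whole thing is asked for, a point or a joint stands for the part that bears it (a point fixed in the world has none). Each returns a list of dicts, best first, with "conf" (0 to 1); they miss things now and then, are a little off and sometimes report something else, mostly with a low value. They report only what shows in the picture. A call takes as long as a camera call. They do not tell look-alikes from the thing itself.
- arm.look_for(label, picture): "centre" ([column, row] as shares, 0 to 1, of the picture: columns of its width, rows of its height, amid what is visible of it).
- arm.trace(label, picture): "region" (384x512 bool, what is visible of it) and "centre" ([column, row] as shares, 0 to 1, of the picture: columns of its width, rows of its height, amid what is visible of it).
- arm.place_of(label, picture): "centre" ([column, row] as shares, 0 to 1, of the picture: columns of its width, rows of its height: a listed point, or the origin of a listed thing).
The state is a dict: "clock": time; "joints": joint angles; "dq": joint speeds; "joint_efforts": joint torques, N m; "position": TCP position; "ee_rot": TCP orientation; "force": force on the tool from outside, world axes, zero at the start; "ft_torque": the same for the moment, N m; "width": opening from 0.0 (shut) to 1.0 (fully open); "gripper_force": force on a finger pad.
Only numpy, scipy, OpenCV 4.12 (cv2) and the standard library are available. Lean on these libraries where they do the work, as an engineer would, in place of code of your own. Each camera call takes 0.05 s, during which the arm holds its last target. There are 200 camera calls.

## Working session

There is one attempt and no reset: what is moved stays moved. The work goes in short steps, Python scripts to look and compute and a tool call to move; the robot and the scene stay as the last step left them, time stands still between calls to the robot, and variables do not carry over. Pictures are saved under pics/ and viewed, at most 12 in all, crops included, and the job is handed in when it is done.

Besides the shell and the picture viewer there is one more tool, called after ">>>" by a JSON object that holds its "method" and its "body". carry_out: Moves the arm, as the interface text tells. Its arguments: {"type":"object","properties":{"claw":{"type":"array","items":{"type":"number"}},"delta_pos":{"type":"array","items":{"type":"array","items":{"type":"number"}}},"angular":{"type":"array","items":{"type":"array","items":{"type":"number"}}},"force":{"type":"number"}},"required":["claw","delta_pos","angular"]}

```bash
mkdir -p pics; ls; cat > h.py <<'E'
import numpy as np, cv2
from cell import arm
from scipy.spatial.transform import Rotation as R
def save(p,n): cv2.imwrite('pics/'+n,cv2.cvtColor(p['frame'],cv2.COLOR_RGB2BGR))
def ray(p,c):
    uv=np.array([c[0]*512,c[1]*384,1.]); d=p['T'][:3,:3]@np.linalg.solve(p['mtx'],uv); return p['T'][:3,3],d
def onz(p,c,z):
    o,d=ray(p,c); return (o+d*(z-o[2])/d[2]).round(4)
def proj(p,X):
    q=np.linalg.inv(p['T'])@np.append(X,1); q=p['mtx']@q[:3]; return q[:2]/q[2]
def tri(obs):
    A=np.zeros((3,3));b=np.zeros(3)
    for p,c in obs:
        o,d=ray(p,c); d=d/np.linalg.norm(d); M=np.eye(3)-np.outer(d,d); A+=M; b+=M@o
    return np.linalg.solve(A,b).round(4)
E
python3 - <<'E'
from h import *
a=arm.get_image('scene');b=arm.get_image('side');save(a,'scene0.png');save(b,'side0.png')
print(a['T'].round(3),b['T'].round(3))
for n in ['tin_red','tin_blue','tin_yellow','tin_black','tray','free_strip','mat','organiser','cover','cover_grip','ink_amber','ink_green','cup','brush']:
    print(n)
    for p,m in ((a,'sc'),(b,'si')):
        print(' ',m,[(round(d['conf'],2),(np.array(d['centre'])*[512,384]).round(1).tolist(),onz(p,d['centre'],0)[:2].tolist()) for d in arm.place_of(n,p)[:3]])
s=arm.observe();print(s['clock'],s['position'],s['ee_rot'],s['joints'],s['width'])
E
```

```text
pics
[[-0.72   0.471 -0.509  1.171]
 [ 0.694  0.495 -0.523  0.634]
 [ 0.005 -0.73  -0.683  0.89 ]
 [ 0.     0.     0.     1.   ]] [[-0.811 -0.314  0.493  0.128]
 [-0.584  0.401 -0.706  0.703]
 [ 0.024 -0.861 -0.509  0.543]
 [ 0.     0.     0.     1.   ]]
tin_red
  sc [(0.89, [413.1, 250.1], [0.3693, 0.4038]), (0.74, [339.6, 258.6], [0.5283, 0.2898]), (0.52, [224.2, 260.9], [0.7442, 0.0937])]
  si [(0.76, [240.7, 348.9], [0.3566, 0.4006]), (0.53, [206.0, 271.1], [0.5288, 0.2984])]
tin_blue
  sc [(0.59, [329.7, 252.9], [0.5322, 0.2609])]
  si [(0.57, [210.4, 258.7], [0.5473, 0.2635]), (0.53, [207.0, 268.4], [0.5326, 0.291])]
tin_yellow
  sc [(0.88, [317.0, 249.3], [0.5467, 0.2308])]
  si [(0.84, [220.8, 250.8], [0.5461, 0.229])]
tin_black
  sc [(0.87, [357.6, 261.8], [0.5037, 0.3274])]
  si [(0.92, [202.6, 280.1], [0.5167, 0.322])]
tray
  sc [(0.96, [330.2, 265.3], [0.5621, 0.2866])]
  si [(0.68, [203.2, 264.1], [0.5482, 0.2861])]
free_strip
  sc [(0.64, [325.3, 276.6], [0.5974, 0.2999]), (0.49, [329.5, 249.7], [0.5243, 0.2541]), (0.21, [316.9, 246.2], [0.5389, 0.224])]
  si [(0.73, [1
[... 621 characters left out ...]
.36, [276.3, 206.6], [0.5439, -0.0044])]
ink_amber
  sc [(0.85, [220.4, 211.0], [0.6371, -0.0448])]
  si [(0.74, [263.6, 159.5], [0.7381, -0.2263]), (0.6, [257.2, 188.2], [0.643, -0.0531])]
ink_green
  sc [(0.59, [224.9, 263.8], [0.7489, 0.1018])]
  si [(0.63, [197.5, 196.2], [0.7521, 0.0892])]
cup
  sc []
  si [(0.92, [209.4, 179.5], [0.7906, -0.0048]), (0.2, [339.9, 152.4], [0.5521, -0.4498])]
brush
  sc [(0.65, [153.7, 197.7], [0.7415, -0.2182])]
  si [(0.53, [261.3, 159.4], [0.7447, -0.2221])]
1.5 [ 0.19882538 -0.59255321  0.22672088] [ 3.10051261e+00  5.06231967e-01 -5.30446012e-05] [ 1.14439608  0.43453976  0.02501135  1.57319067 -0.01157703  1.13399148
 -0.07512379] 0.9990802959319255
```

View pics/scene0.png

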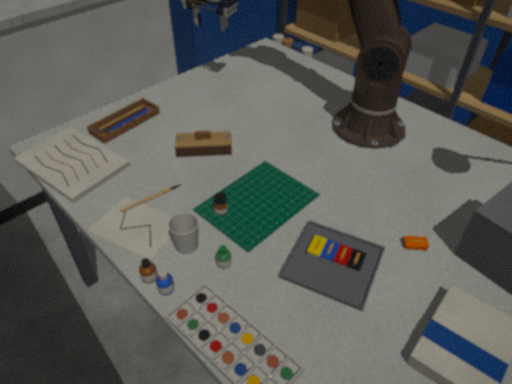

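View pics/side0.png

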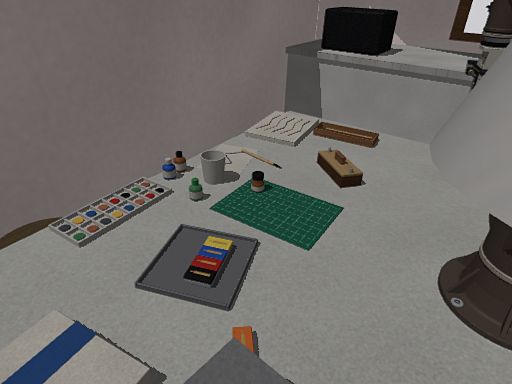

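The red-tin candidates in the scene picture are the red tin in the tray at (342,252) and the orange box on the table at (415,243). The box is the orange look-alike. I choose the tray one, between blue (329,249) and black (357,258), and check it in a crop.

```bash
cat > m.py <<'E'
from h import *
def rect(p,name,z,near=None):
    r=arm.trace(name,p)
    if not r: return None
    r=r[0]; m=r['region'].astype(np.uint8)
    c=max(cv2.findContours(m,0,cv2.CHAIN_APPROX_NONE)[0],key=len)[:,0].astype(float)+.5
    w=np.array([onz(p,(u/512,v/384),z)[:2] for u,v in c])
    (cx,cy),(a,b),t=cv2.minAreaRect((w*1000).astype(np.float32))
    if b>a: a,b,t=b,a,t+90
    return round(r['conf'],2),np.round([cx,cy,a,b,(t+90)%180-90],1).tolist()
E
python3 - <<'E'
from m import *
a=arm.get_image('scene');b=arm.get_image('side')
for n,z in [('tray',.012),('mat',.003),('cover',.044),('organiser',.038),('tin_red',.025),('tin_blue',.025),('tin_yellow',.025),('tin_black',.025),('cover_grip',.07),('brush',.005)]:
    print(n,rect(a,n,z),rect(b,n,z))
A=cv2.cvtColor(a['frame'],cv2.COLOR_RGB2BGR)[210:315,270:440]; B=cv2.cvtColor(b['frame'],cv2.COLOR_RGB2BGR)[215:315,130:270]
A=cv2.resize(A,(400,280),interpolation=2);B=cv2.resize(B,(392,280),interpolation=2)
cv2.imwrite('pics/crop.png',np.hstack([A,B]))
E
```

```text
tray (0.62, [554.5, 289.6, 210.8, 209.9, -70.4]) (0.82, [547.8, 290.6, 223.0, 205.5, -70.6])
mat (0.72, [535.8, 2.5, 304.1, 225.8, 1.9]) (0.78, [535.6, 4.8, 301.3, 226.3, 1.3])
cover (0.6, [491.3, -293.0, 173.8, 85.3, -43.5]) (0.78, [489.5, -286.4, 188.3, 76.4, -42.0])
organiser (0.75, [526.8, -247.7, 172.3, 47.2, -39.4]) (0.83, [475.8, -250.2, 209.5, 97.4, -37.2])
tin_red (0.68, [533.3, 300.1, 71.1, 32.5, 20.5]) (0.9, [521.6, 297.1, 64.7, 35.5, 11.9])
tin_blue (0.65, [544.5, 266.7, 72.3, 39.0, 18.0]) (0.54, [534.6, 265.7, 63.5, 35.1, 15.6])
tin_yellow (0.5, [556.4, 235.8, 73.2, 35.8, 20.5]) (0.76, [544.4, 239.1, 65.0, 47.0, 20.1])
tin_black (0.75, [630.0, -48.8, 84.9, 38.8, 54.3]) (0.73, [510.9, 334.4, 65.7, 49.1, 19.0])
cover_grip (0.69, [509.5, -266.9, 167.9, 87.0, -39.9]) (0.63, [468.4, -233.7, 181.5, 75.3, -40.5])
brush (0.49, [750.4, -219.9, 180.5, 18.3, -7.5]) None
```

View pics/crop.png

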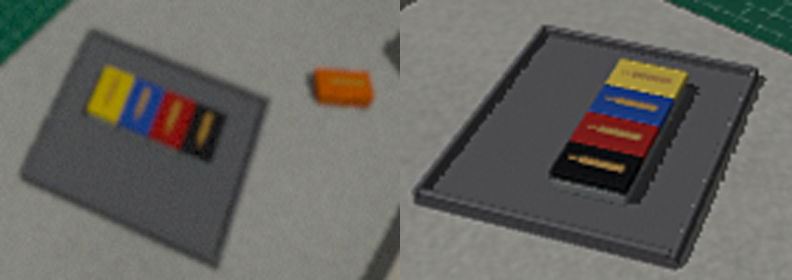

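The crop confirms that the red tin with the brass mark is third in the row (blue, red, black). The orange box is off the tray. Next I move over the organiser for a wrist-camera measurement.

>>> {"method": "carry_out", "body": {"claw": [9,9,9,9,9,9,9,9,9,9,9,9], "delta_pos": [[3.1,-1.6,0],[3.1,-1.6,0],[3.1,-1.6,0],[3.1,-1.6,0],[3.1,-1.6,0],[3.1,-1.6,0],[3.1,-1.6,0],[3.1,-1.6,0],[3.1,-1.6,0],[3.1,-1.6,0],[3.1,-1.6,0],[3.1,-1.6,0]], "angular": [[0,0,-0.14],[0,0,0.14],[0,0,0],[0,0,0],[0,0,0],[0,0,0],[0,0,0],[0,0,0],[0,0,0],[0,0,0],[0,0,0],[0,0,0]]}}

```text
clock: 3.8
position: [0.4876, -0.288, 0.2269]
ee_rot: [3.1, 0.506, 0.0]
force: [0.5, -0.9, -0.0]
width: 0.982
gripper_force: 0.0
```

>>> {"method": "carry_out", "body": {"claw": [9,9,9,9,9,9,9,9,9,9,9,9,9,9,9,9], "delta_pos": [[0,0,0],[0,0,0],[0,0,0],[0,0,0],[0,0,0],[0,0,0],[0,0,0],[0,0,0],[0,0,0],[0,0,0],[0,0,0],[0,0,0],[0,0,0],[0,0,0],[0,0,0],[0,0,0]], "angular": [[0,0,-0.14],[0,0,-0.14],[0,0,-0.14],[0,0,-0.14],[0,0,-0.14],[0,0,-0.14],[0,0,-0.14],[0,0,-0.14],[0,0,-0.14],[0,0,-0.14],[0,0,-0.14],[0,0,-0.14],[0,0,-0.14],[0,0,-0.14],[0,0,-0.14],[0,0,0]]}}

```text
clock: 5.4
position: [0.4866, -0.2892, 0.2267]
ee_rot: [-1.101, -2.942, -0.0]
force: [0.1, -0.6, 0.7]
width: 0.979
gripper_force: 0.0
```

```bash
cat >> h.py <<'E'
def st():
    s=arm.observe(); M=R.from_rotvec(s['ee_rot']).as_matrix()
    print('t',round(s['clock'],2),'pos',s['position'].round(4),'yaw',round(np.degrees(np.arctan2(M[1,0],M[0,0])),2),'zax',M[:,2].round(3),'F',np.round(s['force'],1),'w',round(s['width']*9.2,2),'gf',np.round(s['gripper_force'],1),'q',s['joints'].round(2)[[0,6]])
    return s,M
def to(x,y,z,yaw):
    "cm shift along present tool axes, rad turn about tool z"
    s,M=st(); d=M.T@(np.array([x,y,z])-s['position'])*100
    w=(R.from_matrix(M).inv()*R.from_euler('z',yaw,degrees=True)*R.from_rotvec([np.pi,0,0])).as_rotvec()
    print('go cm',d.round(2),'turn',w.round(3))
E
python3 - <<'E'
from m import *
s,M=st()
w=arm.get_image('wrist');save(w,'w1.png');print(w['T'].round(3))
for n,z in [('cover',.044),('organiser',.038)]:print(n,rect(w,n,z))
a=arm.get_image('scene');b=arm.get_image('side')
for n in ['cover_grip','cover']:
    for p in (w,a,b): print(n,[(round(d['conf'],2),(np.array(d['centre'])*[512,384]).round(1).tolist(),onz(p,d['centre'],.066 if n=='cover_grip' else .038)) for d in arm.place_of(n,p)[:3]])
E
```

```text
t 5.4 pos [ 0.4866 -0.2892  0.2267] yaw 138.98 zax [ 0.  0. -1.] F [ 0.1 -0.6  0.7] w 9.0 gf 0.0 q [0.85 1.08]
[[ 0.657  0.731  0.185  0.439]
 [ 0.754 -0.637 -0.16  -0.247]
 [ 0.001  0.244 -0.97   0.384]
 [ 0.     0.     0.     1.   ]]
cover (0.86, [491.3, -289.9, 158.8, 70.8, -39.6])
organiser (0.48, [414.6, -256.6, 20.5, 1.2, 48.9])
cover_grip [(0.77, [260.1, 186.4], array([ 0.4979, -0.2907,  0.066 ]))]
cover_grip [(0.74, [202.9, 133.7], array([ 0.495 , -0.2891,  0.066 ])), (0.6, [227.4, 261.6], array([0.7719, 0.1405, 0.066 ]))]
cover_grip [(0.73, [341.1, 151.0], array([ 0.5021, -0.3224,  0.066 ]))]
cover [(0.59, [258.8, 180.9], array([ 0.4969, -0.2912,  0.038 ]))]
cover [(0.93, [205.0, 140.4], array([ 0.4901, -0.2878,  0.038 ])), (0.42, [357.6, 263.4], array([0.536 , 0.3433, 0.038 ]))]
cover [(0.72, [338.5, 161.5], array([ 0.4971, -0.3007,  0.038 ]))]
```

View pics/w1.png

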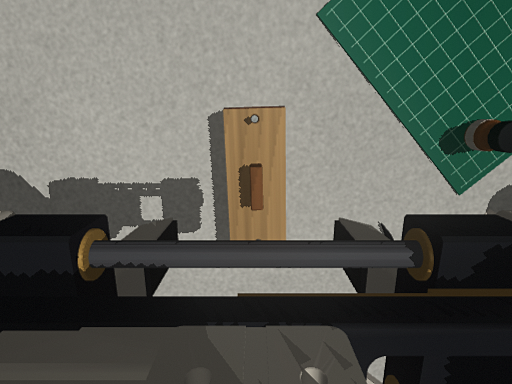

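The wrist view shows the cover plate at columns 225-285, rows 107-240. The dowel shows at (254,118), the bar at about (256,187), and the mat and jar are to the right. I'll refine the measurement from the bar's colour.

```bash
python3 - <<'E'
from m import *
im=cv2.imread('pics/w1.png'); w=arm.get_image('wrist')
hsv=cv2.cvtColor(im,cv2.COLOR_BGR2HSV)
print([im[r,c].tolist() for r,c in [(187,256),(170,257),(205,257),(187,248),(187,242),(150,270),(187,275),(207,262),(213,258)]])
px=lambda u,v,z: onz(w,((u+.5)/512,(v+.5)/384),z)
g=im[:,:,2].astype(int)
for r in (125,175,187,200,225):
    print(r,' '.join(map(str,g[r,218:292])))
print(' '.join(map(str,g[155:220,258])))
print('dowel',px(254,118,.058))
E
```

```text
[[47, 76, 115], [46, 74, 110], [46, 74, 111], [39, 57, 72], [38, 57, 71], [76, 115, 145], [79, 122, 153], [43, 68, 104], [80, 120, 152]]
125 81 80 79 78 77 95 150 152 158 161 154 150 149 149 150 157 164 160 155 150 142 139 138 142 144 145 144 142 146 150 140 152 158 153 153 152 156 156 158 154 147 141 138 147 154 154 158 158 160 162 161 155 152 151 148 145 145 148 151 155 159 163 166 166 164 163 161 160 162 167 166 164 170 172
175 80 80 80 79 77 78 80 81 111 163 156 157 152 144 146 147 143 146 149 151 150 125 62 69 73 72 72 71 71 71 73 69 71 99 99 100 103 103 104 110 115 116 115 110 114 155 151 153 153 155 152 146 142 151 160 156 155 155 156 157 156 155 157 160 158 156 157 157 159 165 167 167 168 169
187 79 78 80 80 81 82 82 79 83 126 161 155 151 147 144 146 144 142 143 144 149 155 140 66 71 70 71 70 71 71 72 69 58 83 97 100 110 114 115 115 116 115 114 110 116 152 150 150 150 151 148 149 152 156 159 156 155 153 155 155 155 153 157 159 159 156 155 158 160 163 168 169 165 163
200 76 80 81 80 78 74 75 76 72 86 145 156 150 147 143 143 144 141 138 138 148 148 61 72 74 69 70 68 70 69 70 68 59 79 110 107 108 111 112 113 113 111 111 110 114 126 148 146 147 147 156 160 156 153 157 157 156 155 154 153 153 152 155 159 156 155 155 158 164 163 160 165 165 165
225 79 80 79 80 82 83 79 80 78 72 77 120 153 145 142 140 139 141 138 141 147 150 149 151 151 146 142 135 132 132 137 139 141 147 155 150 149 150 150 150 150 149 146 142 141 141 142 140 143 155 162 159 155 152 154 157 156 155 151 152 149 150 151 157 158 157 157 159 163 159 158 161 165 166
151 151 151 151 150 154 160 170 92 51 55 57 91 106 111 117 116 116 115 116 115 116 118 117 117 118 117 116 116 116 116 115 116 116 116 116 113 116 115 114 115 116 115 113 115 113 114 115 113 113 112 113 113 113 88 145 156 153 152 152 151 152 153 152 152
dowel [ 0.4386 -0.2467  0.058 ]
```

```bash
python3 - <<'E'
from m import *
im=cv2.imread('pics/w1.png').astype(int); w=arm.get_image('wrist')
px=lambda u,v,z: onz(w,((u)/512,(v)/384),z)
b=im[:,:,0]; sat=im[:,:,2]-im[:,:,0]
for r in (115,140,160,180,200,220,235):
    m=np.where(sat[r,215:300]>35)[0]; l,rr=m.min()+215,m.max()+216
    L,Q=px(l,r+.5,.044),px(rr,r+.5,.044); print(r,l,rr,L[:2],Q[:2],'mid',(L+Q)[:2]/2,'w',np.linalg.norm(L-Q).round(4))
A,B=px(256.9,166.5,.07),px(257.5,209.5,.07)
print('bar ends',A,B,np.linalg.norm(A-B),(A+B)/2,np.degrees(np.arctan2(*(B-A)[[1,0]])))
E
```

```text
115 223 286 [ 0.4127 -0.2713] [ 0.4594 -0.2179] mid [ 0.43605 -0.2446 ] w 0.0709
140 225 286 [ 0.4347 -0.2884] [ 0.4808 -0.2356] mid [ 0.45775 -0.262  ] w 0.0701
160 226 286 [ 0.4524 -0.3031] [ 0.4985 -0.2504] mid [ 0.47545 -0.27675] w 0.07
180 227 286 [ 0.4707 -0.3184] [ 0.5169 -0.2656] mid [ 0.4938 -0.292 ] w 0.0702
200 228 286 [ 0.4897 -0.3342] [ 0.5359 -0.2814] mid [ 0.5128 -0.3078] w 0.0702
220 229 286 [ 0.5094 -0.3505] [ 0.5556 -0.2977] mid [ 0.5325 -0.3241] w 0.0702
235 230 286 [ 0.5248 -0.3629] [ 0.5708 -0.3103] mid [ 0.5478 -0.3366] w 0.0699
bar ends [ 0.4783 -0.278   0.07  ] [ 0.5155 -0.3096  0.07  ] 0.04880983507450106 [ 0.4969 -0.2938  0.07  ] -40.34664841273162
```

```bash
python3 -c "
from h import *
to(.4968,-.2942,.048,140.5)"
```

```text
t 6.05 pos [ 0.4867 -0.289   0.2267] yaw 138.86 zax [ 0. -0. -1.] F [0.  0.3 0.5] w 9.04 gf 0.0 q [0.85 1.08]
go cm [-1.1   0.27 17.87] turn [-0.     0.    -0.029]
```

>>> {"method": "carry_out", "body": {"claw": [6,6,6,6,6,6,6,6,6,6,1,1,1,1,1,1,1], "delta_pos": [[-1.1,0.3,0],[0,0,3],[0,0,3],[0,0,3],[0,0,3],[0,0,2],[0,0,2],[0,0,1.2],[0,0,0.65],[0,0,0],[0,0,0],[0,0,0],[0,0,0],[0,0,0],[0,0,0],[0,0,0],[0,0,0]], "angular": [[0,0,-0.029],[0,0,0],[0,0,0],[0,0,0],[0,0,0],[0,0,0],[0,0,0],[0,0,0],[0,0,0],[0,0,0],[0,0,0],[0,0,0],[0,0,0],[0,0,0],[0,0,0],[0,0,0],[0,0,0]], "force": 25}}

```text
clock: 7.75
position: [0.4961, -0.2952, 0.0483]
ee_rot: [-1.062, -2.956, 0.003]
force: [-3.3, -3.8, 2.9]
width: 0.15
gripper_force: 25.0
```

```bash
python3 -c "
from h import *
st()"
```

```text
t 7.75 pos [ 0.4961 -0.2952  0.0483] yaw 140.48 zax [-0.001 -0.001 -1.   ] F [-3.3 -3.8  2.9] w 1.38 gf 25.0 q [0.78 0.97]
```

>>> {"method": "carry_out", "body": {"claw": [1,1,1,1,1,1,1,1,1,1,1], "delta_pos": [[0,-0.1,-0.2],[0,0,-0.5],[0,0,-0.6],[0,0,-0.8],[0,0,-0.8],[0,0,-0.8],[0,0,-0.9],[0,0,-1],[0,0,-1],[0,0,-0.4],[0,0,0]], "angular": [[0,0,0],[0,0,0],[0,0,0],[0,0,0],[0,0,0],[0,0,0],[0,0,0],[0,0,0],[0,0,0],[0,0,0],[0,0,0]]}}

```text
clock: 8.85
position: [0.4968, -0.295, 0.1191]
ee_rot: [1.061, 2.956, -0.0]
force: [0.4, 0.1, -0.5]
width: 0.151
gripper_force: 25.0
```

>>> {"method": "carry_out", "body": {"claw": [1,1,1,1,1,1,1,1,1,1,1,1,1,1,1,1,1,1,1,1], "delta_pos": [[0.8,0.6,0],[2,1.6,0],[2.6,2.1,0],[2.6,2.1,0],[2.6,2.1,0],[2.6,2.1,0],[2.6,2.1,0],[2.6,2.1,0],[2.6,2.1,0],[2,1.6,0],[0.8,0.6,0],[0,0,0],[0,0,0],[0,0,0],[0,0,0],[0,0,0],[0,0,0],[0,0,0],[0,0,0],[0,0,0]], "angular": [[0,0,0],[0,0,0],[0,0,0],[0,0,0],[0,0,0],[0,0,0],[0,0,0],[0,0,0],[0,0,0],[0,0,0],[0,0,0.05],[0,0,0.12],[0,0,0.12],[0,0,0.13],[0,0,0.13],[0,0,0.13],[0,0,0.12],[0,0,0.08],[0,0,0],[0,0,0]]}}

```text
clock: 10.85
position: [0.4334, 0.0043, 0.118]
ee_rot: [-2.216, -2.227, 0.001]
force: [-0.2, 0.5, -0.8]
width: 0.152
gripper_force: 25.0
```

```bash
python3 - <<'E'
from m import *
to(.435,.005,.014,90)
a=arm.get_image('scene');b=arm.get_image('side');save(a,'s2.png');w=arm.get_image('wrist');save(w,'w2.png')
cv2.imwrite('pics/c2.png',cv2.resize(np.vstack([cv2.imread('pics/s2.png')[110:280,130:390],cv2.imread('pics/w2.png')[::2,::2][:170][:, :256].copy().repeat(1,0) if 0 else cv2.resize(cv2.imread('pics/w2.png'),(260,195))]),None,fx=1.6,fy=1.6))
for p,nm in((a,'sc'),(b,'si'),(w,'w')):
  for n in ['ink_amber','cover_grip']:
    print(nm,n,[(round(d['conf'],2),onz(p,d['centre'],.003 if n=='ink_amber' else .137)) for d in arm.place_of(n,p)[:3]])
E
```

```text
t 10.85 pos [0.4334 0.0043 0.118 ] yaw 90.29 zax [-0.001 -0.    -1.   ] F [-0.2  0.5 -0.8] w 1.4 gf 25.0 q [ 0.22 -0.32]
go cm [ 0.07  0.17 10.4 ] turn [-0.001  0.     0.005]
sc ink_amber [(0.51, array([ 0.6309, -0.042 ,  0.003 ]))]
sc cover_grip [(0.95, array([0.4314, 0.0023, 0.137 ]))]
si ink_amber [(0.48, array([ 0.64  , -0.0542,  0.003 ]))]
si cover_grip [(0.67, array([0.4291, 0.0047, 0.137 ]))]
w ink_amber [(0.89, array([ 0.6369, -0.0421,  0.003 ]))]
w cover_grip [(0.65, array([0.4365, 0.0043, 0.137 ]))]
```

View pics/c2.png

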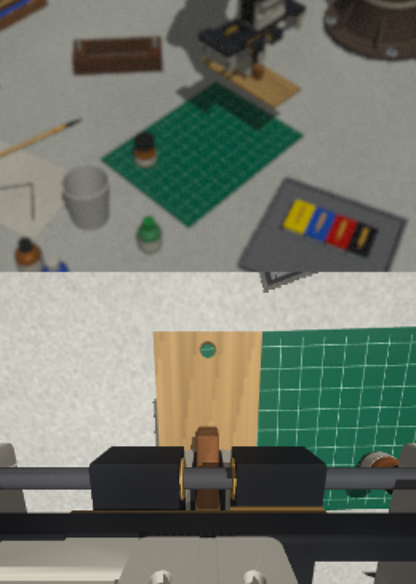

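The cover is held level over the near edge of the mat. The jar is well clear at about (0.637,-0.043). I lower the cover and release it.

>>> {"method": "carry_out", "body": {"claw": [1,1,1,1,1,1,1,1,1,1,1], "delta_pos": [[0,0.6,1],[0,0,2],[0,0,2.2],[0,0,2],[0,0,1.5],[0,0,0.7],[0,0,0.4],[0,0,0.3],[0,0,0.2],[0,0,0.1],[0,0,0]], "angular": [[0,0,0],[0,0,0],[0,0,0],[0,0,0],[0,0,0],[0,0,0],[0,0,0],[0,0,0],[0,0,0],[0,0,0],[0,0,0]]}}

```text
clock: 12.4
position: [0.4403, 0.0039, 0.0145]
ee_rot: [2.219, 2.223, 0.001]
force: [0.4, -0.2, -0.8]
width: 0.151
gripper_force: 25.0
```

>>> {"method": "carry_out", "body": {"claw": [1,1,4,4,4,4,4,4,4,4,4,4,4], "delta_pos": [[0,0,0.1],[0,0,0.02],[0,0,0],[0,0,0],[0,0,0],[0,0,0],[0,0,-1],[0,0,-2],[0,0,-4],[0,0,-4],[0,0,-4],[0,0,-4],[0,0,0]], "angular": [[0,0,0],[0,0,0],[0,0,0],[0,0,0],[0,0,0],[0,0,0],[0,0,0],[0,0,0],[0,0,0],[0,0,0],[0,0,0],[0,0,0],[0,0,0]]}}

```text
clock: 13.7
position: [0.4427, 0.0046, 0.2086]
ee_rot: [2.215, 2.219, 0.01]
force: [0.9, 0.1, 0.1]
width: 0.435
gripper_force: 0.0
```

```bash
python3 - <<'E'
from m import *
a=arm.get_image('scene');w=arm.get_image('wrist');print(rect(a,'cover',.009),rect(w,'cover',.009),rect(w,'mat',.003))
# red tin rough (.524,.297); go behind/over it for the wrist picture
to(.50,.28,.24,110)
E
```

```text
(0.76, [439.9, 8.6, 175.7, 76.6, 89.4]) (0.94, [442.8, 4.4, 175.7, 71.2, -89.6]) (0.84, [542.6, 13.2, 301.0, 193.9, 2.2])
t 13.95 pos [0.4391 0.0039 0.2022] yaw 90.12 zax [-0.002 -0.    -1.   ] F [-0.3  0.   0. ] w 3.98 gf 0.0 q [ 0.28 -0.24]
go cm [27.6   6.14 -3.8 ] turn [-0.002 -0.    -0.347]
```

The cover lies flat at (0.442, 0.004). On to the tray.

>>> {"method": "carry_out", "body": {"claw": [0,0,0,0,0,0,0,0,0,0,0,0], "delta_pos": [[2,0.9,-1],[3,1.2,-1],[3,1.2,-1],[3,1.2,-1],[3,1.2,0],[3,1.2,0],[3,1.2,0],[2.6,1,0],[0,0,0],[0,0,0],[0,0,0],[0,0,0]], "angular": [[0,0,0],[0,0,0],[0,0,0],[0,0,0],[0,0,0],[0,0,0],[0,0,0],[0,0,0],[0,0,-0.12],[0,0,-0.12],[0,0,-0.107],[0,0,0]]}}

```text
clock: 15.15
position: [0.53, 0.2299, 0.2414]
ee_rot: [-1.798, -2.574, 0.004]
force: [0.1, 0.1, 0.2]
width: 0.009
gripper_force: 0.0
```

```bash
python3 - <<'E'
from m import *
st()
w=arm.get_image('wrist');save(w,'w3.png')
np.savez('w3',T=w['T'],mtx=w['mtx'])
for n,z in [('tray',.014),('tin_red',.025),('tin_blue',.025),('tin_yellow',.025),('tin_black',.025)]:print(n,rect(w,n,z),[(round(d['conf'],2),onz(w,d['centre'],.005)) for d in arm.place_of(n,w)[:2]])
E
```

```text
t 15.15 pos [0.53   0.2299 0.2414] yaw 110.12 zax [-0.003 -0.001 -1.   ] F [0.1 0.1 0.2] w 0.08 gf 0.0 q [-0.07 -0.38]
tray (0.58, [557.3, 285.6, 210.9, 201.5, -70.1]) [(0.84, array([0.553 , 0.2864, 0.005 ]))]
tin_red (0.88, [532.0, 295.2, 60.8, 32.8, 20.1]) [(0.4, array([0.4437, 0.0112, 0.005 ])), (0.38, array([0.6043, 0.304 , 0.005 ]))]
tin_blue (0.87, [543.6, 263.2, 58.4, 33.0, 20.1]) [(0.59, array([0.5423, 0.2652, 0.005 ]))]
tin_yellow (0.62, [555.5, 231.7, 59.5, 34.4, 20.0]) [(0.95, array([0.5512, 0.235 , 0.005 ]))]
tin_black (0.82, [521.7, 327.2, 60.7, 32.5, 20.1]) [(0.38, array([0.4416, 0.0114, 0.005 ]))]
```

View pics/w3.png

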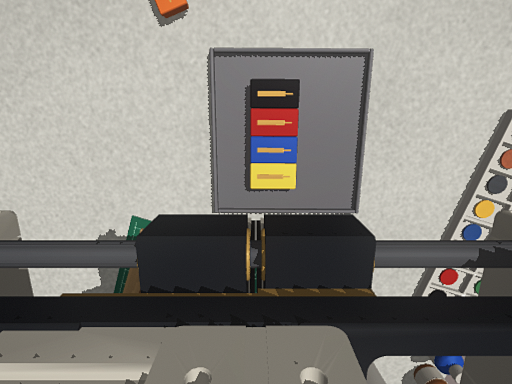

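The wrist view shows the tray square-on: black (275,93), red (275,122), blue (273,150), yellow (273,176). The red tin's centre is about (0.532, 0.295) with yaw 20°. The free strip is on the right in the image (+tool y).

>>> {"method": "carry_out", "body": {"claw": [0,0,0,0,0,0,0,0,0,0,0,0], "delta_pos": [[2,-1,2],[2.1,-1,3],[2,-0.9,3],[0,0,4],[0,0,3],[0,0,2],[0,0,1.5],[0,0,1],[0,0,1],[0,0,0.4],[0,0,0],[0,0,0]], "angular": [[0,0,0],[0,0,0],[0,0,0],[0,0,0],[0,0,0],[0,0,0],[0,0,0],[0,0,0],[0,0,0],[0,0,0],[0,0,0],[0,0,0]]}}

```text
clock: 16.9
position: [0.4828, 0.2778, 0.0346]
ee_rot: [1.802, 2.573, 0.001]
force: [-0.4, 0.4, 0.7]
width: 0.004
gripper_force: 0.0
```

```bash
python3 -c "
from h import *
to(.4825,.2773,.016,110)"
```

```text
t 16.9 pos [0.4828 0.2778 0.0346] yaw 109.99 zax [ 0.001  0.    -1.   ] F [-0.4  0.4  0.7] w 0.04 gf 0.0 q [-0.25 -0.67]
go cm [-0.04 -0.05  1.86] turn [ 0.001 -0.    -0.   ]
```

>>> {"method": "carry_out", "body": {"claw": [0,0,0,0,0,0,0,0,0,0,0,0,0,0,0,0,0,0,0], "delta_pos": [[0,0,0.8],[0,0,0.8],[0,0,0.25],[0,0,0],[0,0.2,0],[0,0.3,0],[0,0.5,0],[0,0.7,0],[0,0.7,0],[0,0.8,0],[0,0.8,0],[0,0.8,0],[0,0.8,0],[0,0.7,0],[0,0.6,0],[0,0.4,0],[0,0.3,0],[0,0.2,0],[0,0,0]], "angular": [[0,0,0],[0,0,0],[0,0,0],[0,0,0],[0,0,0],[0,0,0],[0,0,0],[0,0,0],[0,0,0],[0,0,0],[0,0,0],[0,0,0],[0,0,0],[0,0,0],[0,0,0],[0,0,0],[0,0,0],[0,0,0],[0,0,0]]}}

```text
clock: 18.8
position: [0.556, 0.3043, 0.0155]
ee_rot: [1.802, 2.573, 0.0]
force: [-0.6, 0.2, 2.2]
width: 0.002
gripper_force: 1.0
```

```bash
python3 - <<'E'
from m import *
st()
a=arm.get_image('scene');b=arm.get_image('side');w=arm.get_image('wrist')
for n in ['tin_red','tin_blue','tin_black','tin_yellow']: print(n,rect(a,n,.025),rect(b,n,.025),rect(w,n,.025))
E
```

```text
t 18.8 pos [0.556  0.3043 0.0155] yaw 109.99 zax [ 0.  0. -1.] F [-0.6  0.2  2.2] w 0.02 gf 1.0 q [-0.26 -0.62]
tin_red (0.53, [362.8, 401.2, 63.3, 43.0, -43.7]) (0.92, [587.0, 328.1, 66.0, 48.8, 22.0]) (0.64, [593.4, 335.3, 61.5, 18.7, 4.5])
tin_blue (0.48, [494.5, -288.6, 183.1, 124.1, -37.1]) (0.89, [526.6, 273.9, 55.4, 44.8, 21.2]) None
tin_black (0.74, [520.0, 337.5, 72.1, 26.7, 17.5]) (0.95, [508.8, 336.9, 65.3, 50.1, 19.2]) (0.64, [520.6, 327.7, 59.0, 34.3, 20.0])
tin_yellow (0.79, [556.7, 235.7, 69.7, 33.1, 20.3]) (0.38, [425.7, 32.0, 181.4, 76.0, 89.4]) None
```

>>> {"method": "carry_out", "body": {"claw": [0,0,0,0,6,6,6,6,6,6,6], "delta_pos": [[0,-0.5,0],[0,0,-2],[0,0,-4],[0,0,-4],[-2,1.1,-4],[-2,1.2,-3],[-2.3,1.2,-2],[0,0,0],[0,0,0],[0,0,0],[0,0,0]], "angular": [[0,0,0],[0,0,0],[0,0,0],[0,0,0],[0,0,0],[0,0,0],[0,0,0],[0,0,0],[0,0,0],[0,0,0],[0,0,0]]}}

```text
clock: 20.65
position: [0.6041, 0.256, 0.2045]
ee_rot: [-1.799, -2.574, 0.002]
force: [-0.5, 0.2, -0.2]
width: 0.564
gripper_force: 0.0
```

```bash
python3 - <<'E'
from m import *
st()
w=arm.get_image('wrist');save(w,'w4.png')
for n,z in [('tray',.014),('tin_red',.025),('tin_blue',.025),('tin_yellow',.025),('tin_black',.025)]:print(n,rect(w,n,z))
E
```

```text
t 20.65 pos [0.6041 0.256  0.2045] yaw 110.1 zax [-0.002 -0.    -1.   ] F [-0.5  0.2 -0.2] w 5.19 gf 0.0 q [-0.12 -0.39]
tray (0.96, [557.6, 286.1, 207.6, 199.2, -69.9])
tin_red (0.57, [598.9, 319.5, 59.5, 32.8, 20.1])
tin_blue (0.87, [544.2, 263.2, 60.9, 33.3, 20.1])
tin_yellow (0.87, [556.0, 231.3, 59.6, 32.5, 20.1])
tin_black (0.71, [558.4, 286.6, 203.1, 192.5, -70.2])
```

View pics/w4.png

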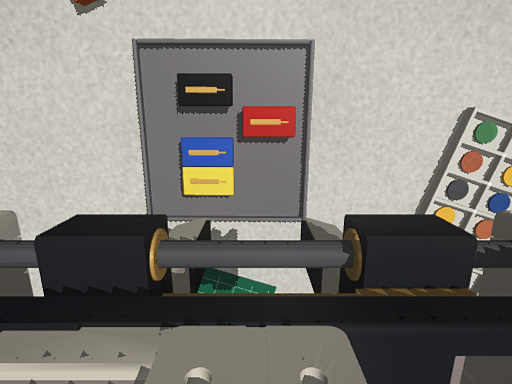

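The view shows the red tin at (269,121), clear of the row with its neighbours undisturbed, centred on (0.599,0.3195).

>>> {"method": "carry_out", "body": {"claw": [6,6,6,6,6,6,6,6,6,6,6,6,6,6,6], "delta_pos": [[2,0.6,0],[2,0.6,0],[2.1,0.5,0],[0,0,0.5],[0,0,0.5],[0,0,0.5],[0,0,0.5],[0,0,1],[0,0,1],[0,0,1],[0,0,1],[0,0,1],[0,0,1],[0,0,1],[0,0,0]], "angular": [[0,0,0],[0,0,0],[0,0,0],[0,0,-0.14],[0,0,-0.14],[0,0,-0.14],[0,0,-0.14],[0,0,-0.14],[0,0,-0.15],[0,0,-0.15],[0,0,-0.15],[0,0,-0.14],[0,0,-0.14],[0,0,-0.14],[0,0,0]]}}

```text
clock: 22.45
position: [0.6002, 0.3175, 0.1137]
ee_rot: [0.547, -3.091, 0.001]
force: [0.1, -1.3, -0.1]
width: 0.65
gripper_force: 0.0
```

```bash
python3 -c "
from h import *
to(.599,.3195,.0085,200)"
```

```text
t 22.45 pos [0.6002 0.3175 0.1137] yaw -159.94 zax [-0.002 -0.001 -1.   ] F [ 0.1 -1.3 -0.1] w 5.98 gf 0.0 q [-0.06  0.86]
go cm [1.000e-02 2.400e-01 1.052e+01] turn [-0.    -0.003  0.001]
```

>>> {"method": "carry_out", "body": {"claw": [6,6,6,6,6,6,6,6,6,2.5,2.5,2.5,2.5,2.5,2.5], "delta_pos": [[0,0.2,1.5],[0,0,2.5],[0,0,2.5],[0,0,1.5],[0,0,1],[0,0,0.8],[0,0,0.5],[0,0,0.2],[0,0,0],[0,0,0],[0,0,0],[0,0,0],[0,0,0],[0,0,0],[0,0,0]], "angular": [[0,0,0],[0,0,0],[0,0,0],[0,0,0],[0,0,0],[0,0,0],[0,0,0],[0,0,0],[0,0,0],[0,0,0],[0,0,0],[0,0,0],[0,0,0],[0,0,0],[0,0,0]], "force": 20}}

```text
clock: 23.95
position: [0.6, 0.3204, 0.0107]
ee_rot: [-0.544, 3.094, 0.0]
force: [0.6, 0.3, 2.8]
width: 0.371
gripper_force: 20.0
```

>>> {"method": "carry_out", "body": {"claw": [2.5,2.5,2.5,2.5,2.5,2.5,2.5,2.5,2.5,2.5,2.5,2.5,2.5,2.5,2.5,2.5,2.5,2.5], "delta_pos": [[0,0,-0.5],[0,0,-1.5],[0,0,-2],[0,0,-2],[0,0,-2],[0.6,-1.1,0],[1.3,-2.4,0],[1.5,-2.8,0],[1.5,-2.8,0],[1.5,-2.8,0],[1.5,-2.8,0],[1.5,-2.8,0],[1.5,-2.7,0],[1.2,-2,0],[0.6,-0.9,0],[0,0,2],[0,0,1.5],[0,0,0]], "angular": [[0,0,0],[0,0,0],[0,0,0],[0,0,0],[0,0,0],[0,0,0],[0,0,0],[0,0,0],[0,0,0],[0,0,0],[0,0,0],[0,0,0],[0,0,0],[0,0,0],[0,0,0],[0,0,0],[0,0,0],[0,0,0]]}}

```text
clock: 25.75
position: [0.558, 0.0599, 0.0538]
ee_rot: [0.545, -3.091, -0.0]
force: [-0.0, -0.6, -1.0]
width: 0.372
gripper_force: 20.0
```

```bash
python3 -c "
from h import *
to(.56,.06,.0095,200)"
```

```text
t 25.75 pos [0.558  0.0599 0.0538] yaw -160.0 zax [-0.003 -0.    -1.   ] F [-0.  -0.6 -1. ] w 3.42 gf 20.0 q [0.4  1.09]
go cm [-0.2  -0.06  4.43] turn [ 0.001 -0.003 -0.   ]
```

>>> {"method": "carry_out", "body": {"claw": [2.5,2.5,2.5,2.5,2.5,2.5,2.5,2.5,2.5,6,6,6,6,6,6,6,6,6], "delta_pos": [[0,0,1],[0,0,1.4],[0,0,1],[0,0,0.5],[0,0,0.3],[0,0,0.2],[0,0,0.1],[0,0,0],[0,0,0],[0,0,0],[0,0,0],[0,0,0],[0,0,0],[0,0,-1],[0,0,-3],[0,0,-4],[0,0,-4],[0,0,-1]], "angular": [[0,0,0],[0,0,0],[0,0,0],[0,0,0],[0,0,0],[0,0,0],[0,0,0],[0,0,0],[0,0,0],[0,0,0],[0,0,0],[0,0,0],[0,0,0],[0,0,0],[0,0,0],[0,0,0],[0,0,0],[0,0,0]]}}

```text
clock: 27.55
position: [0.5612, 0.0613, 0.1455]
ee_rot: [-0.544, 3.088, 0.001]
force: [0.7, 0.8, 0.4]
width: 0.655
gripper_force: 0.0
```

>>> {"method": "carry_out", "body": {"claw": [9,9,9,9,9,9,9,9,9,9,9,9], "delta_pos": [[0,-1,-1],[0,-1,-1],[0,-1,-1],[0,-1,-1],[0,-1,0],[0,-0.5,0],[0,0,0],[0,0,0],[0,0,0],[0,0,0],[0,0,0],[0,0,0]], "angular": [[0,0,0.14],[0,0,0.14],[0,0,0.14],[0,0,0.14],[0,0,0.15],[0,0,0.15],[0,0,0.14],[0,0,0.14],[0,0,0.14],[0,0,0.14],[0,0,0.15],[0,0,0]]}}

```text
clock: 28.75
position: [0.5607, 0.0065, 0.1808]
ee_rot: [1.804, 2.571, -0.0]
force: [-0.1, -1.1, -0.4]
width: 0.982
gripper_force: 0.0
```

```bash
python3 - <<'E'
from m import *
st()
w=arm.get_image('wrist');save(w,'w5.png');a=arm.get_image('scene')
for n,z in [('tin_red',.023),('cover',.009)]:print(n,rect(w,n,z),rect(a,n,z))
print([(round(d['conf'],2),onz(w,d['centre'],.003)) for d in arm.place_of('ink_amber',w)[:3]])
E
```

```text
t 28.75 pos [0.5607 0.0065 0.1808] yaw 109.88 zax [ 0. -0. -1.] F [-0.1 -1.1 -0.4] w 9.03 gf 0.0 q [ 0.35 -0.04]
tin_red (0.59, [558.6, 58.5, 59.4, 34.3, 19.8]) (0.61, [558.3, 65.5, 75.9, 40.0, 19.9])
cover (0.88, [443.9, 4.9, 174.7, 71.5, -89.5]) (0.93, [437.3, 9.5, 176.3, 77.9, -89.0])
[(0.89, array([ 0.6381, -0.0447,  0.003 ]))]
```

View pics/w5.png

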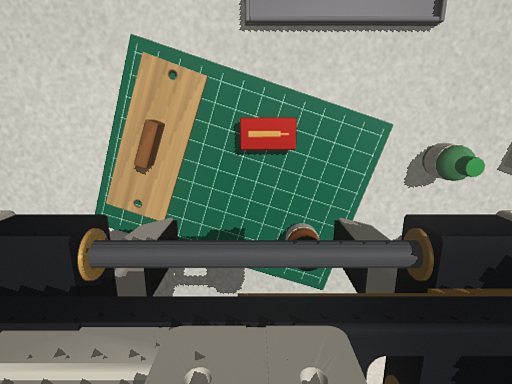

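The tin lies flat at (268,133) px, world (0.559, 0.059), yaw 19.8°. The cover lies flat on the mat at the left. Now I take the tin by its ends.

>>> {"method": "carry_out", "body": {"claw": [9,9,9,9,9,9,9,9,9,9,9], "delta_pos": [[1.5,0.5,1],[2,0.6,2],[1.5,0.5,2],[0,0,3],[0,0,3],[0,0,2],[0,0,1],[0,0,0.5],[0,0,0],[0,0,0],[0,0,0]], "angular": [[0,0,0],[0,0,0],[0,0,0],[0,0,0],[0,0,0],[0,0,0],[0,0,0],[0,0,0],[0,0,0],[0,0,0],[0,0,0]]}}

```text
clock: 30.2
position: [0.5596, 0.0588, 0.0365]
ee_rot: [1.801, 2.572, 0.002]
force: [0.8, -0.1, 0.4]
width: 0.978
gripper_force: 0.0
```

```bash
python3 -c "
from h import *
to(.559,.059,.007,109.8)"
```

```text
t 30.2 pos [0.5596 0.0588 0.0365] yaw 109.99 zax [ 0.002  0.    -1.   ] F [ 0.8 -0.1  0.4] w 9.0 gf 0.0 q [ 0.18 -0.27]
go cm [ 0.04 -0.05  2.95] turn [0.002 0.    0.003]
```

>>> {"method": "carry_out", "body": {"claw": [9,9,9,9,9,5,5,5,5,5,5,5], "delta_pos": [[0,0,1],[0,0,1],[0,0,0.6],[0,0,0.35],[0,0,0],[0,0,0],[0,0,0],[0,0,0],[0,0,0],[0,0,0],[0,0,0],[0,0,0]], "angular": [[0,0,0],[0,0,0],[0,0,0],[0,0,0],[0,0,0],[0,0,0],[0,0,0],[0,0,0],[0,0,0],[0,0,0],[0,0,0],[0,0,0]], "force": 20}}

```text
clock: 31.4
position: [0.5589, 0.0586, 0.0062]
ee_rot: [1.802, 2.573, -0.0]
force: [-1.3, -0.8, 3.6]
width: 0.648
gripper_force: 20.0
```

```bash
python3 -c "
from h import *
to(.4969,-.2945,.15,50.4)"
```

```text
t 31.4 pos [0.5589 0.0586 0.0062] yaw 109.99 zax [ 0. -0. -1.] F [-1.3 -0.8  3.6] w 5.97 gf 20.0 q [ 0.16 -0.3 ]
go cm [-31.07 -17.9  -14.38] turn [0.   0.   1.04]
```

>>> {"method": "carry_out", "body": {"claw": [5,5,5,5,5,5,5,5,5,5,5,5,5,5,5,5,5,5,5], "delta_pos": [[0,0,-0.5],[0,0,-1.5],[0,0,-3],[0,0,-3],[0,0,-3],[0,0,-3],[-1,-0.6,0],[-2.5,-1.4,0],[-3.2,-1.8,0],[-3.2,-1.8,0],[-3.2,-1.8,0],[-3.2,-1.8,0],[-3.2,-1.8,0],[-3.2,-1.8,0],[-3.2,-1.8,0],[-2.5,-1.6,0],[-1.6,-1.2,0],[-1,-0.5,0],[0,0,0]], "angular": [[0,0,0],[0,0,0],[0,0,0],[0,0,0],[0,0,0],[0,0,0],[0,0,0],[0,0,0],[0,0,0],[0,0,0],[0,0,0],[0,0,0],[0,0,0],[0,0,0],[0,0,0],[0,0,0],[0,0,0],[0,0,0],[0,0,0]]}}

```text
clock: 33.3
position: [0.4961, -0.2954, 0.1461]
ee_rot: [1.805, 2.571, -0.001]
force: [0.2, -0.4, -1.0]
width: 0.65
gripper_force: 20.0
```

>>> {"method": "carry_out", "body": {"claw": [5,5,5,5,5,5,5,5,5,5,5,5], "delta_pos": [[0,0,0],[0,0,0],[0,0,0],[0,0,0],[0,0,0],[0,0,0],[0,0,0],[0,0,0],[-1.5,0,0],[-3,0,0],[-2.5,0,0],[0,0,0]], "angular": [[0,0,0.1],[0,0,0.14],[0,0,0.14],[0,0,0.14],[0,0,0.14],[0,0,0.14],[0,0,0.14],[0,0,0.1],[0,0,0],[0,0,0],[0,0,0],[0,0,0]]}}

```text
clock: 34.5
position: [0.4485, -0.3513, 0.1458]
ee_rot: [2.843, 1.336, -0.004]
force: [0.3, -0.2, -0.8]
width: 0.647
gripper_force: 20.0
```

```bash
python3 - <<'E'
from m import *
st()
w=arm.get_image('wrist');save(w,'w6.png')
for n,z in [('organiser',.038),('tin_red',.15)]:print(n,rect(w,n,z))
a=arm.get_image('scene')
for n in ['organiser','pocket_floor']:
  for p in(w,a): print(n,[(round(d['conf'],2),onz(p,d['centre'],.008 if n!='organiser' else 0)) for d in arm.place_of(n,p)[:2]])
for s in(1,-1):print(proj(w,np.array([.4969,-.2945,.058])+s*.0755*np.array([.7716,-.636,0])))
E
```

```text
t 34.5 pos [ 0.4485 -0.3513  0.1458] yaw 50.33 zax [-0.002 -0.002 -1.   ] F [ 0.3 -0.2 -0.8] w 5.95 gf 20.0 q [ 0.8  -0.28]
organiser None
tin_red (0.7, [456.5, -345.0, 64.0, 19.5, -39.7])
organiser [(0.83, array([ 0.4962, -0.293 ,  0.    ])), (0.5, array([ 0.4116, -0.3955,  0.    ]))]
organiser [(0.82, array([ 0.4922, -0.2888, -0.    ]))]
pocket_floor [(0.9, array([ 0.4988, -0.2944,  0.008 ]))]
pocket_floor [(0.87, array([ 0.5083, -0.28  ,  0.008 ])), (0.31, array([0.5158, 0.3362, 0.008 ]))]
[347.86612313 107.69245246]
[160.63225808 108.35743738]
```

View pics/w6.png

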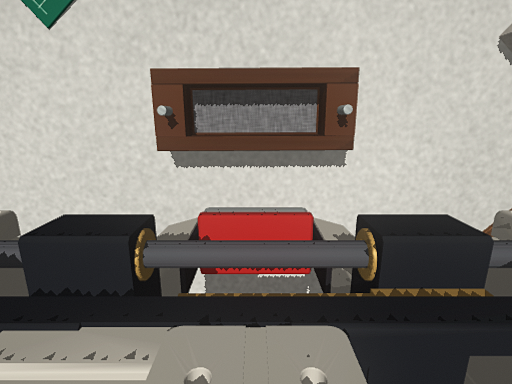

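```bash
python3 - <<'E'
from m import *
im=cv2.imread('pics/w6.png').astype(int)
for c in (175,255,330):
    s=(im[55:165,c,2]-im[55:165,c,0]); print(c,' '.join(map(str,s)))
w=arm.get_image('wrist')
px=lambda u,v,z: onz(w,(u/512,v/384),z)
for u in (175,255,330):
    A,B=px(u,68,.038),px(u,150,.038); print(A,B,(A+B)/2,np.linalg.norm(A-B))
L,Q=px(161.5,111,.058),px(348,110,.058);print('dowels',L,Q,(L+Q)/2,np.linalg.norm(L-Q))
E
```

```text
175 11 10 11 11 13 10 10 10 10 10 11 10 6 30 48 46 46 43 45 44 45 47 45 44 44 43 43 44 34 37 50 53 52 52 52 52 52 51 52 52 51 51 52 51 52 51 51 51 53 51 52 51 52 53 51 51 51 51 53 54 32 49 54 56 34 27 21 20 19 18 24 48 52 51 49 49 50 49 49 49 49 45 46 46 46 45 45 44 46 44 46 44 43 43 45 33 8 6 8 8 7 8 7 7 6 6 7 6 8 7
255 10 10 12 11 10 11 11 10 10 12 12 10 11 31 47 44 41 40 41 42 40 42 43 43 44 43 43 47 26 13 12 12 17 22 14 4 1 2 2 1 2 2 2 3 1 2 3 3 2 2 2 2 1 1 2 2 3 2 1 2 2 1 1 2 0 2 2 1 1 1 1 1 1 2 2 1 -3 26 44 35 23 45 47 44 42 42 44 42 42 44 44 44 43 44 46 19 5 6 7 7 7 7 6 8 8 7 7 7 6 7
330 11 9 11 10 10 11 11 12 9 10 9 7 29 48 44 45 44 42 43 41 43 43 44 44 44 46 45 34 37 50 51 51 51 51 51 51 50 50 50 52 51 51 51 50 50 51 51 51 51 52 50 52 51 49 49 51 50 49 49 49 50 50 51 51 50 50 50 51 50 50 50 50 52 49 50 48 51 49 51 51 37 44 47 46 44 45 43 43 42 45 43 44 46 47 40 8 7 7 7 7 7 7 8 7 8 6 7 7 7 7
[ 0.4704 -0.2215  0.038 ] [ 0.423  -0.2719  0.038 ] [ 0.4467 -0.2467  0.038 ] 0.06918757113817478
[ 0.5227 -0.2646  0.038 ] [ 0.4787 -0.3179  0.038 ] [ 0.5007  -0.29125  0.038  ] 0.06911504901249803
[ 0.5717 -0.305   0.038 ] [ 0.531 -0.361  0.038] [ 0.55135 -0.333    0.038  ] 0.06922781233001658
dowels [ 0.4416 -0.244   0.058 ] [ 0.5585 -0.3394  0.058 ] [ 0.50005 -0.2917   0.058  ] 0.1508866130576202
```

```bash
python3 - <<'E'
from m import *
im0=cv2.imread('pics/w6.png')
g0=cv2.cvtColor(im0,cv2.COLOR_BGR2GRAY)
for k in range(2):
    w=arm.get_image('wrist'); g=cv2.cvtColor(w['frame'],cv2.COLOR_RGB2GRAY)
    px=lambda u,v,z: onz(w,(u/512,v/384),z)
    for u0,v0 in((161.5,111),(348,110)):
        t=g0[int(v0)-14:int(v0)+15,int(u0)-14:int(u0)+15]
        _,_,_,l=cv2.minMaxLoc(cv2.matchTemplate(g[80:140],t,cv2.TM_CCOEFF_NORMED)); d=np.array(l)+[14,94]-[int(u0),int(v0)]
        print('shift',d,px(u0+d[0],v0+d[1],.058))
    h=cv2.cvtColor(w['frame'],cv2.COLOR_RGB2HSV); c=g[60:165,255]; r=w['frame'].astype(int); s=r[55:170,255,0]-r[55:170,255,2]; e=np.where(s>25)[0]+55
    A,B=px(255.5,e.min(),.038),px(255.5,e.max()+1,.038); print(e.min(),e.max()+1,A,B,(A+B)/2)
    print(w['T'][:3,3].round(4),w['T'][:3,2].round(4)); st()
    for n,z in [('tin_red',.15)]: print(rect(w,n,z))
save(w,'w7.png')
E
```

```text
shift [0 7] [ 0.4377 -0.2481  0.058 ]
shift [-1  8] [ 0.5542 -0.3442  0.058 ]
75 157 [ 0.5194 -0.2693  0.038 ] [ 0.475  -0.3232  0.038 ] [ 0.4972  -0.29625  0.038  ]
[ 0.4955 -0.2976  0.3035] [-0.1534 -0.1875 -0.9702]
t 35.0 pos [ 0.4524 -0.3473  0.146 ] yaw 50.47 zax [ 0.  0. -1.] F [0.  0.7 0.4] w 6.01 gf 20.0 q [ 0.79 -0.29]
None
shift [0 7] [ 0.4376 -0.2483  0.058 ]
shift [-1  7] [ 0.5544 -0.3439  0.058 ]
75 157 [ 0.5192 -0.2697  0.038 ] [ 0.4748 -0.3235  0.038 ] [ 0.497  -0.2966  0.038 ]
[ 0.4953 -0.2979  0.3035] [-0.1536 -0.1875 -0.9702]
t 35.1 pos [ 0.4522 -0.3475  0.146 ] yaw 50.44 zax [ 0.  0. -1.] F [-0.4  0.3 -0.8] w 6.0 gf 20.0 q [ 0.79 -0.29]
(0.95, [459.7, -341.4, 64.7, 20.0, -38.7])
```

```bash
python3 -c "
from h import *
to(.4964,-.2956,.06,50.5)"
```

```text
t 35.15 pos [ 0.4521 -0.3476  0.146 ] yaw 50.43 zax [-0.  0. -1.] F [-0.2 -0.5 -0.7] w 6.01 gf 20.0 q [ 0.79 -0.29]
go cm [6.83 0.1  8.6 ] turn [-0.     0.    -0.001]
```

>>> {"method": "carry_out", "body": {"claw": [5,5,5,5,5,5,5,5,5,5,5,5], "delta_pos": [[1.5,0.1,0],[2,0,0],[2,0,0],[1.3,0,0],[0,0,2],[0,0,2.5],[0,0,2],[0,0,1],[0,0,0.5],[0,0,0],[0,0,0],[0,0,0]], "angular": [[0,0,0],[0,0,0],[0,0,0],[0,0,0],[0,0,0],[0,0,0],[0,0,0],[0,0,0],[0,0,0],[0,0,0],[0,0,0],[0,0,0]]}}

```text
clock: 36.35
position: [0.4968, -0.2963, 0.067]
ee_rot: [2.841, 1.337, 0.001]
force: [-0.1, -0.3, -0.3]
width: 0.651
gripper_force: 20.0
```

```bash
python3 - <<'E'
from m import *
to(.4964,-.2956,.0125,50.5)
a=arm.get_image('scene');b=arm.get_image('side');w=arm.get_image('wrist')
save(a,'s8.png');save(b,'b8.png');save(w,'w8.png')
A=cv2.resize(cv2.imread('pics/s8.png')[100:190,140:260],(400,300),interpolation=2)
B=cv2.resize(cv2.imread('pics/b8.png')[110:200,280:400],(400,300),interpolation=2)
W=cv2.resize(cv2.imread('pics/w8.png')[150:300,100:420],(640,300),interpolation=2)
cv2.imwrite('pics/c8.png',np.vstack([np.hstack([A,B]),np.pad(W,((0,0),(0,160),(0,0)))]))
E
```

```text
t 36.35 pos [ 0.4968 -0.2963  0.067 ] yaw 50.39 zax [ 0.001 -0.001 -1.   ] F [-0.1 -0.3 -0.3] w 5.99 gf 20.0 q [ 0.66 -0.45]
go cm [ 0.03 -0.08  5.45] turn [ 0.002 -0.    -0.002]
```

View pics/c8.png

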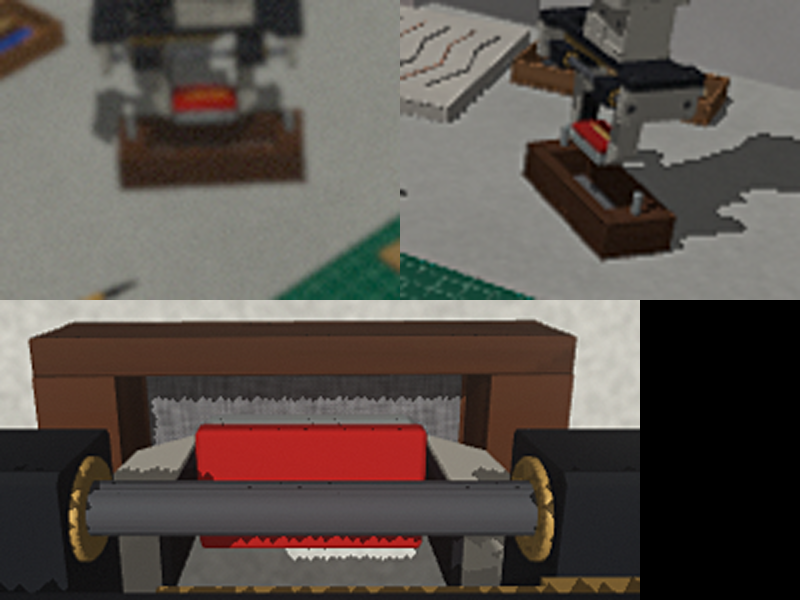

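The tin hangs over the pocket, centred along its length (fingers at crop columns 150 and 470, pocket 150-465) and square to it. Lowering.

>>> {"method": "carry_out", "body": {"claw": [5,5,5,5,5,5,5,5], "delta_pos": [[0,0,0.7],[0,0,0.7],[0,0,0.7],[0,0,0.6],[0,0,0.5],[0,0,0.4],[0,0,0],[0,0,0]], "angular": [[0,0,0],[0,0,0],[0,0,0],[0,0,0],[0,0,0],[0,0,0],[0,0,0],[0,0,0]]}}

```text
clock: 37.3
position: [0.4962, -0.296, 0.03]
ee_rot: [2.842, 1.338, 0.0]
force: [0.4, -0.1, -0.6]
width: 0.656
gripper_force: 20.0
```

Inside the rim with no contact force, so I continue down.

>>> {"method": "carry_out", "body": {"claw": [5,5,5,5,5,5,5,5], "delta_pos": [[0,0,0.5],[0,0,0.5],[0,0,0.4],[0,0,0.3],[0,0,0.1],[0,0,0.05],[0,0,0],[0,0,0]], "angular": [[0,0,0],[0,0,0],[0,0,0],[0,0,0],[0,0,0],[0,0,0],[0,0,0],[0,0,0]]}}

```text
clock: 38.1
position: [0.4963, -0.296, 0.0117]
ee_rot: [2.842, 1.338, 0.0]
force: [0.8, -0.4, -0.1]
width: 0.653
gripper_force: 20.0
```

>>> {"method": "carry_out", "body": {"claw": [5,5,7.4,7.4,7.4,7.4,7.4,7.4,7.4,7.4,7.4,7.4,7.4,7.4,7.4], "delta_pos": [[0,0,0.05],[0,0,0],[0,0,0],[0,0,0],[0,0,0],[0,0,0],[0,0,-0.5],[0,0,-1],[0,0,-2],[0,0,-3],[0,0,-3],[-2,0,-3],[-3,0,-1],[-3,0,0],[0,0,0]], "angular": [[0,0,0],[0,0,0],[0,0,0],[0,0,0],[0,0,0],[0,0,0],[0,0,0],[0,0,0],[0,0,0],[0,0,0],[0,0,0],[0,0,0],[0,0,0],[0,0,0],[0,0,0]]}}

```text
clock: 39.6
position: [0.4419, -0.3622, 0.1474]
ee_rot: [2.844, 1.328, -0.003]
force: [0.7, 0.1, -0.0]
width: 0.805
gripper_force: 0.0
```

>>> {"method": "carry_out", "body": {"claw": [7.4,7.4,7.4], "delta_pos": [[0,0,0],[0,0,0],[0,0,0]], "angular": [[0,0,0],[0,0,0],[0,0,0]]}}

```text
clock: 39.9
position: [0.446, -0.3566, 0.1462]
ee_rot: [-2.841, -1.34, -0.001]
force: [-0.3, 1.6, 0.5]
width: 0.807
gripper_force: 0.0
```

```bash
python3 - <<'E'
from m import *
st()
w=arm.get_image('wrist');save(w,'w9.png');a=arm.get_image('scene');save(a,'s9.png')
print(rect(w,'tin_red',.028),rect(a,'cover',.009))
W=cv2.imread('pics/w9.png');S=cv2.resize(cv2.imread('pics/s9.png')[100:330,140:400],(288,256))
cv2.imwrite('pics/c9.png',np.hstack([W,np.pad(S,((0,128),(0,0),(0,0)))]))
E
```

```text
t 39.9 pos [ 0.446  -0.3566  0.1462] yaw 50.51 zax [ 0.  0. -1.] F [-0.3  1.6  0.5] w 7.43 gf 0.0 q [ 0.81 -0.27]
(0.96, [498.9, -296.6, 59.4, 33.8, -40.0]) (0.85, [436.6, 8.9, 181.1, 81.0, -89.0])
```

View pics/c9.png

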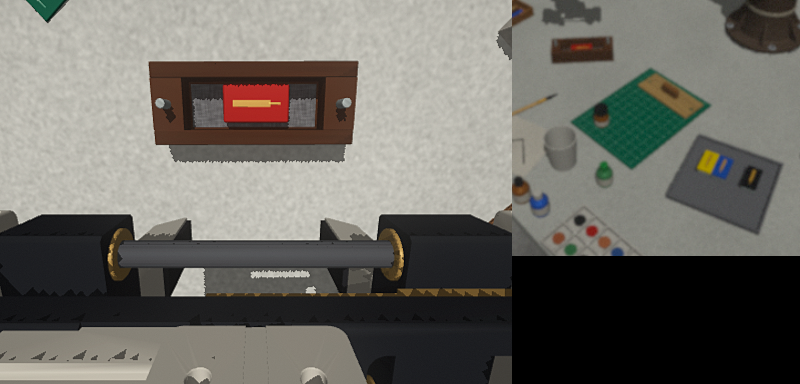

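The tin lies flat and centred in the pocket at (256,104) px. The cover is on the mat, the other tins and loose things look undisturbed, and the gripper is clear. Handing in.

```bash
python3 -c "
from cell import arm
print(arm.sign_off())"
```

```text
the job is handed in; nothing more can be done
None
```

I handed the job in at about 40 s of the 72 s allowed; no verdict came back. In the last pictures the red tin lies flat in the organiser's pocket, the cover lies flat on the mat, and everything else looks undisturbed.

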